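# Index the polishing carousel and load the tumbler

## Task

Turn the carousel by the bar grip at its centre until the large round nest is in the middle of the gap in the splash guard, at the brass pointer. Only then stand the round tumbler upright in that nest, setting it down rather than dropping it, and leave the nest at the pointer.

Things in the scene. Friction and masses are not known exactly. Their poses are not given: they have to be found in the camera images.
- machine: Fixed grey round carousel base; origin on the bench on the carousel's axis, z up; place and yaw vary. Splash guard 80 mm high, radius 163, with a 90 degree gap centred on its own -x; a brass pointer, 44 mm high, 150 to 176 mm from the axis, marks mid-gap. The large nest belongs there, 95 mm from the axis along -x. Motor box on +x, 164 to 275 mm out, 132 mm high.
- carousel (a joint): Disc angle, rad, + counter-clockwise from above; 0 = large nest at the pointer. Starts at +0.5 to +1.3: turn it clockwise. It stays where left (friction 0.1 N m). Disc 290 mm wide, top 52 mm up. Grip on the axis: black bar 50 long, 16 thick, flat sides 80 to 116 mm above the bench; pinch it across the 16 mm. Its length points to the large nest, which lies at machine yaw + 180 deg + joint.
- large_nest (a point): Centre of the floor of the large round nest, 52 mm above the bench, 95 mm from the axis, z up; turns with the disc. Black ring, 72 mm inside, 82 outside, 15 mm deep, rim 67 mm above the bench. The other nests, same height and distance from the axis: small round (38 mm inside) opposite, square (46) and oblong (80 x 30) at the sides.
- tumbler: Round straight-sided open tumbler of matt glass, 56 mm across, 80 high, walls 4, about 0.18 kg, upright on the bench on the robot's left. Origin: centre of its underside, z up. It fits only the large round nest. Two bystanders near it, 100 mm or more away between centres: a square glass (44 wide, 75 high) and a small round one (34 across, 55 high); they swap places.

How it is judged (in metres and radians):
On the way:
1. the large round nest stands at the pointer (within 0.2 rad, about 11 degrees), at rest, with the tumbler not yet brought over it (value of joint carousel between -0.2 and 0.2 rad and velocity of joint carousel between -0.1 and 0.1 rad/s and horizontal distance between tumbler and large_nest above 0.08 m), for 0.2 s.
At the end, for the whole second after the job is handed in: The tumbler stands upright (within 0.18 rad) and at rest on the floor of the large round nest (within 12 mm of its centre, height within 5 mm), released, and the nest is at the pointer (carousel within 0.2 rad of 0) (value of joint carousel between -0.2 and 0.2 rad and horizontal distance between tumbler and large_nest below 0.012 m and z of tumbler in the frame of large_nest between -0.005 and 0.005 m and angle between tumbler's own z axis and vertical below 0.18 rad and linear speed of tumbler below 0.02 m/s and contact force between the fingers and tumbler below 0.1 N); the robot touches nothing.
It fails at once if the tumbler is dropped or knocked flying: moving faster than 0.6 m/s (a free fall of about 20 mm) while the fingers do not touch it (contact force between the fingers and tumbler below 0.05 N and linear speed of tumbler above 0.6 m/s).
It also fails if it takes over 56 s, if anything falls off the work surface, if the arm or the gripper's body presses on something with over 40 N, if the wrist force passes 120 N, or if a joint passes its speed limit or range.

## Robot

A 7-joint arm with a two-finger parallel gripper is mounted at the origin on the work surface. World frame = base frame: x ahead of the robot, y to its left, z up, the work surface at z = 0. Lengths are in m, angles in degrees, forces in N, time in s.
With the tool pointing down it reaches from about 0.425 to 0.875 m from the base axis. Payload 4.7 kg.
Tool frame: the origin (TCP) lies on the front face of the gripper's body, between the roots of the fingers; the fingertips stand 70 mm ahead of it and the grasp point (between the pads) lies 51 mm ahead of it (tip_extent is the distance from the TCP to the fingertips, in m); z points along the fingers, y is the direction in which the jaws open and shut (so a half turn about z gives the same grasp; the last joint's range is limited). The gripper opens to 87 mm and grips with 3 to 60 N. Pads are 19 mm wide; open, the fingers measure 117 mm over their backs; the gripper's body (75 mm by 190 mm) begins 51 mm behind the grasp point.
Start: joints at [-69.494, 18.392, -4.016, 83.108, 1.295, 78.541, -3.26], TCP at [0.219, 0.612, 0.292] pointing down, gripper open.
Joint ranges: [-163.93, 163.93], [-17.29, 119.83], [-79.2, 71.16], [3.27, 140.29], [-89.18, 269.18], [5.43, 117.66], [-154.24, 154.24]. Speed limits (degrees/s): [147.25, 147.25, 180, 180, 180, 180, 180].

## Interface

Orientations are given as [roll, pitch, yaw] about the fixed x, y, z axes, in that order (R = Rz(yaw) Ry(pitch) Rx(roll)).
In Python, from cell import * gives the robot as it stands.
- The arm moves only by the tool carry_out, never from a script. Its argument "increments" is text: rows parted by semicolons, each of 7 numbers parted by spaces: the opening, from 0 (shut) to 1 (fully open), then the shift along the tool's x, y, z in m, then the turn, a rotation vector about the tool's x, y, z in degrees. A call has 1 to 20 rows; each row shifts and turns the pose as measured when the row begins, along the tool's axes as they then stand; what a row does not reach is not made up. A row lasts 1/8 s, in which the tool goes at most 62.5 mm and 10.7 degrees, less where a joint would pass 70% of its speed; a pose out of reach is approached as far as the arm can. A call is refused whole if a number of a shift passes 0.0625 or a number of a turn 10.7, either way. A call with a gripper value outside its range is refused whole. The fingers move at their own pace and stop on an object; "force" is the grip in N (left out, the last holds). Time passes only in rows, so rows that do not move let the fingers close. It gives the time, the measured TCP pose, the force and the opening at its end, in the units of the state.
- get_obs(): the state, without advancing time (a new reading comes with each control period).
- read_camera(name): name is "scene" or "top" or "wrist"; returns a dict with "img" (384x512x3 uint8, blue, green, red), "fx", "fy", "cx", "cy" (pixels), "world_from_camera" (4x4, takes a point from camera to world coordinates). Camera axes: x right, y down, z forward; pixel columns grow to the right and rows downward; lengths in m; the calibration is good to about 2 mm. A picture is of the moment at which its call begins. There is no depth.
- sign_off(): hands the job in, once; it reports no verdict.
Trained networks look in a picture, given as the dict that the camera call returned (one of the last four; its "shot" number tells which), for a name from the list of things; names that differ only in an ending like _2 or _b are one class to them, and where a whole thing is asked for, a point or a joint stands for the part that bears it (a point fixed in the world has none). Each returns a list of dicts, best first, with "confidence" (0 to 1); they miss things now and then, are a little off and sometimes report something else, mostly with a low value. They report only what shows in the picture. A call takes as long as a camera call.
- masks_of(target, picture): "pixels" (384x512 bool, what is visible of it) and "bbox" ([left, top, right, bottom] in pixels, round what is visible of it).
The state is a dict: "time_s": time; "qpos": joint angles; "joint_velocities": joint speeds; "effort": joint torques, N m; "tool_pos": TCP position; "tool_rot": TCP orientation; "force": force on the tool from outside, world axes, zero at the start; "wrist_torque": the same for the moment, N m; "grip_width": finger opening in m.
Only numpy, scipy, OpenCV 4.12 (cv2) and the standard library are available. Lean on these libraries where they do the work, as an engineer would, in place of code of your own. Each camera call takes 0.05 s, during which the arm holds its last target.

## Working session

There is one attempt and no reset: what is moved stays moved. The work goes in short steps, Python scripts to look and compute and a tool call to move; the robot and the scene stay as the last step left them, time stands still between calls to the robot, and variables do not carry over. Pictures are saved under pics/ and viewed, and the job is handed in when it is done.

Besides the shell and the picture viewer there is one more tool, called after "Call:" by a JSON object that holds its "api" and its "payload", one argument or row to a line. carry_out: Moves the arm, as the interface text tells. Its arguments: {"type":"object","properties":{"increments":{"type":"string"},"force":{"type":"number"}},"required":["increments"]}

```bash
mkdir -p pics; ls; cat > h.py <<'E'
from cell import *
import numpy as np, cv2
from scipy.spatial.transform import Rotation as R
def ray(p,u,v):
    T=np.array(p["world_from_camera"]); d=T[:3,:3]@np.array([(u-p["cx"])/p["fx"],(v-p["cy"])/p["fy"],1.]); return T[:3,3],d
def atz(p,u,v,z):
    o,d=ray(p,u,v); return o+d*(z-o[2])/d[2]
def proj(p,X):
    T=np.array(p["world_from_camera"]); c=(np.asarray(X)-T[:3,3])@T[:3,:3]; return np.array([p["fx"]*c[...,0]/c[...,2]+p["cx"],p["fy"]*c[...,1]/c[...,2]+p["cy"]]).T
E
python3 - <<'E'
from h import *
o=get_obs(); print({k:np.round(v,3) for k,v in o.items()})
for n in ["top","scene"]:
    p=read_camera(n); cv2.imwrite(f"pics/{n}0.png",p["img"]); print(n,p["fx"],p["cx"],np.round(p["world_from_camera"],3).tolist())
    for t in ["machine","carousel","large_nest","tumbler"]:
        for m in masks_of(t,p)[:3]: 
            ys,xs=np.where(m["pixels"]); print(t,m["confidence"],m["bbox"],xs.mean(),ys.mean(),len(xs))
E
```

```text
pics
{'time_s': np.float64(0.0), 'qpos': array([-69.495,  18.439,  -4.013,  83.176,   1.295,  78.54 ,  -3.26 ]), 'joint_velocities': array([ 0.033,  0.05 ,  0.026, -0.007,  0.13 , -0.007,  0.046]), 'effort': array([ 0.0000e+00, -4.9130e+01, -4.0400e-01, -3.1252e+01, -6.4000e-02,
        4.4000e-02,  0.0000e+00]), 'tool_pos': array([0.219, 0.612, 0.291]), 'tool_rot': array([-1.79890e+02,  6.00000e-03,  1.60302e+02]), 'force': array([ 0.265,  0.113, -1.606]), 'wrist_torque': array([0.022, 0.041, 0.002]), 'grip_width': np.float64(0.087)}
top 356.2962328882785 253.75123842869013 [[-0.014, -0.987, 0.162, 0.378], [-1.0, 0.013, -0.012, 0.116], [0.01, -0.162, -0.987, 0.839], [0.0, 0.0, 0.0, 1.0]]
machine 0.67 [267.7, 12.3, 421.6, 216.6] 338.59538659538657 124.08202158202158 20202
carousel 0.83 [277.2, 84.1, 400.3, 204.5] 339.9449808556684 144.52663559180957 12014
large_nest 0.74 [277.5, 82.9, 402.5, 206.5] 339.93525359010545 144.6083672283556 12047
tumbler 0.73 [105.5, 192.5, 145.2, 223.2] 125.77333333333333 209.88242424242424 825
scene 454.3405833897431 251.44107218564255 [[0.884, 0.368, -0.287, 0.752], [0.467, -0.709, 0.529, -0.404], [-0.009, -0.601, -0.799, 0.819], [0.0, 0.0, 0.0, 1.0]]
machine 0.56 [180.6, 213.6, 440.2, 382.9] 299.9551365616356 312.757622969063 31451
carousel 0.96 [185.6, 230.7, 352.5, 382.9] 268.5601186518693 308.9763719122385 19553
large_nest 0.67 [184.6, 227.3, 348.3, 382.0] 268.4963797674893 308.8955231490924 19612
tumbler 0.57 [294.0, 91.3, 317.4, 132.2] 302.3949044585987 111.24203821656052 785
```

```bash
python3 - <<'E'
import cv2
for n in ["top0","scene0"]:
    i=cv2.imread(f"pics/{n}.png"); cv2.imwrite(f"pics/{n}b.png",cv2.resize(i,(800,600),interpolation=cv2.INTER_CUBIC))
E
```

```text
(no output)
```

View pics/top0b.png

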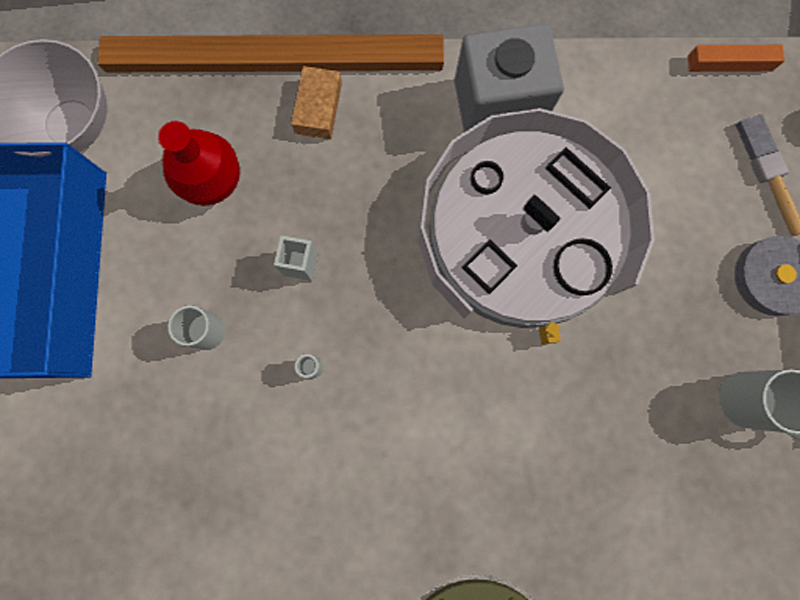

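View pics/scene0b.png

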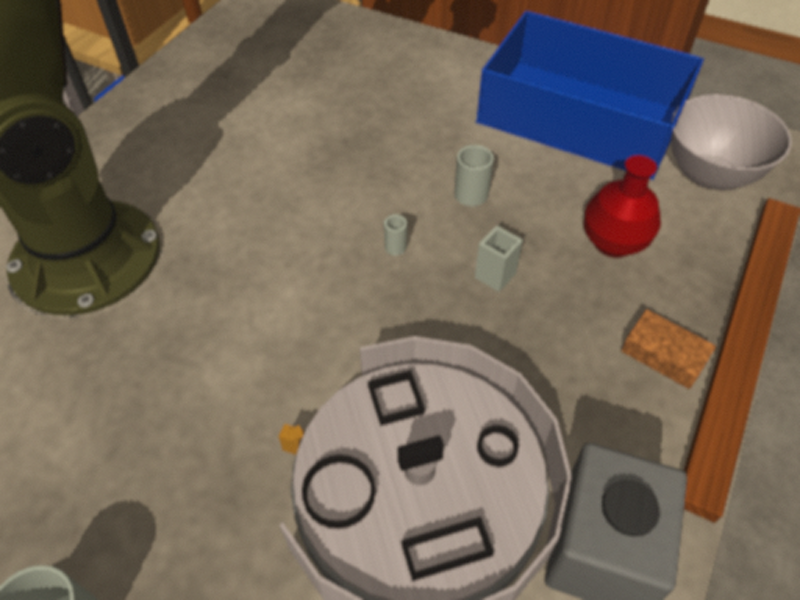

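The top view shows the carousel, with the bar at about (346,136) in original pixels. The large ring is near (373,171), the small ring near (312,114), the brass pointer near (352,213) and the tumbler near (125,210). Next I'll measure these precisely.

```bash
cat > meas.py <<'E'
from h import *
def black(p,tag=""):
    g=p["img"].max(2); m=(g<50).astype(np.uint8)
    n,l,s,c=cv2.connectedComponentsWithStats(m)
    for i in range(1,n):
        if s[i,4]>60:
            pts=np.argwhere(l==i)[:,::-1].astype(np.float32)
            h=cv2.convexHull(pts)
            e=cv2.fitEllipse(h) if len(h)>=5 else None
            print(s[i].tolist(),np.round(c[i],1),e and np.round(np.hstack([e[0],e[1]]),1), "z67",np.round(atz(p,*e[0],.067),4) if e else "")
E
python3 - <<'E'
from meas import *
for n in ["top","scene"]:
    p=read_camera(n); print(n); black(p)
    hsv=cv2.cvtColor(p["img"],cv2.COLOR_BGR2HSV)
    m=((hsv[...,0]>15)&(hsv[...,0]<32)&(hsv[...,1]>190)&(hsv[...,2]>120)).astype(np.uint8)
    nn,l,s,c=cv2.connectedComponentsWithStats(m)
    for i in range(1,nn):
        if s[i,4]>15: print("brass",s[i],c[i],np.round(atz(p,*c[i],.03),4))
    for t in masks_of("tumbler",p)[:2]:
        b=t["bbox"]; print(t["confidence"],b, "mid z40",np.round(atz(p,(b[0]+b[2])/2,(b[1]+b[3])/2,.04),4))
        from scipy.optimize import least_squares
        def f(x):
            a=np.linspace(0,2*np.pi,60); P=np.concatenate([np.c_[x[0]+.028*np.cos(a),x[1]+.028*np.sin(a),0*a+z] for z in (0,.08)])
            q=proj(p,P); return np.r_[q.min(0),q.max(0)]-b-np.array([0,0,0,0])
        r=least_squares(f,atz(p,(b[0]+b[2])/2,(b[1]+b[3])/2,.04)[:2]); print(np.round(r.x,4),np.round(r.fun,1))
E
```

```text
top
[349, 95, 42, 39, 389] [369.5 113.5] [371.4 115.4  19.3  99.4] z67 [ 0.6735 -0.1648  0.067 ]
[301, 103, 21, 21, 154] [311.4 112.9] [311.2 113.2  19.8  21. ] z67 [ 0.6801 -0.0273  0.067 ]
[335, 125, 23, 23, 265] [346.1 136.2] [346.  136.1  14.8  26.5] z67 [ 0.625 -0.104  0.067]
[355, 153, 37, 36, 290] [373.4 170.3] [372.6 170.5  35.6  36.7] z67 [ 0.5449 -0.1587  0.067 ]
[296, 154, 35, 34, 224] [312.8 169.8] [312.8 170.6  27.5  44.8] z67 [ 0.5463 -0.0256  0.067 ]
brass [497 170  12  11  75] [503.   174.64] [ 0.5393 -0.4767  0.03  ]
brass [349 206   9  14  71] [353.30985915 212.54929577] [ 0.4553 -0.1209  0.03  ]
0.95 [103.4, 194.0, 143.0, 223.9] mid z40 [0.4693 0.3997 0.04  ]
[0.4679 0.3976] [ 1.   0.6 -1.1 -0.6]
scene
[0, 0, 59, 70, 2589] [23.5 33.9] [30.6 36.6 70.7 81.7] z67 [-0.3262  0.2941  0.067 ]
[64, 0, 24, 48, 431] [75.8 21.7] [75.2 22.2 15.5 53.8] z67 [-0.2617  0.4066  0.067 ]
[0, 71, 54, 52, 2111] [25.3 96.2] [25.  96.6 49.  58.9] z67 [-0.1556  0.0993  0.067 ]
[13, 114, 82, 53, 1434] [ 62.2 142.7] [ 49.  141.6  54.5  87.5] z67 [0.0052 0.0106 0.067 ]
[237, 238, 34, 33, 271] [253.6 253.8] [253.3 254.2  33.5  35.6] z67 [ 0.5522 -0.0322  0.067 ]
[306, 273, 25, 25, 167] [318.5 284.6] [318.2 284.7  24.   24.9] z67 [ 0.6844 -0.0334  0.067 ]
[256, 280, 27, 20, 372] [269.  289.3] [268.9 289.4  15.2  35.1] z67 [ 0.6101 -0.0825  0.067 ]
[194, 292, 46, 45, 306] [215.9 313.5] [216.4 314.   44.2  45.9] z67 [ 0.5502 -0.1654  0.067 ]
[351, 295, 20, 70, 126] [360.4 334. ] [360.3 330.8   6.2  72.6] z67 [ 0.7798 -0.0786  0.067 ]
[258, 332, 57, 38, 425] [286.5 350.3] [286.  350.2  31.   67.1] z67 [ 0.683  -0.1659  0.067 ]
brass [180 273  13  16 142] [185.68309859 279.95070423] [ 0.4543 -0.1226  0.03  ]
0.98 [292.9, 89.0, 318.1, 133.9] mid z40 [0.4732 0.3965 0.04  ]
[0.4728 0.395 ] [-0.2  2.7  0.1 -2.5]
```

```bash
cat > plan.py <<'E'
from h import *
# plan straight move to target pos, yaw (deg, tool down), n rows
def plan(tgt,yaw,n,op,start=None,show=True):
    o=get_obs(); p0=np.array(o["tool_pos"]); r0=R.from_euler("xyz",o["tool_rot"],degrees=True)
    if start is not None: p0=np.array(start[0]); r0=R.from_euler("xyz",[180,0,start[1]],degrees=True)
    r1=R.from_euler("xyz",[180,0,yaw],degrees=True)
    rv=(r0.inv()*r1).as_rotvec()
    rows=[];r=r0
    for i in range(n):
        d=r.inv().apply((np.array(tgt)-p0)/n); st=np.degrees(rv)/n
        rows.append(" ".join([f"{op:g}"]+[f"{x:.3f}" for x in d]+[f"{x:.1f}" for x in st])); r=r*R.from_rotvec(rv/n)
    print("; ".join(rows)); print("total",np.degrees(rv).round(1))
E
python3 -c "
from plan import *
plan([.613,-.095,.292],44.3,16,1)"
```

```text
1 -0.038 -0.033 0.000 0.0 -0.0 7.3; 1 -0.042 -0.028 0.000 0.0 -0.0 7.3; 1 -0.045 -0.023 0.000 0.0 -0.0 7.3; 1 -0.048 -0.017 0.000 0.0 -0.0 7.3; 1 -0.049 -0.011 0.000 0.0 -0.0 7.3; 1 -0.050 -0.004 0.000 0.0 -0.0 7.3; 1 -0.051 0.002 0.000 0.0 -0.0 7.3; 1 -0.050 0.008 0.000 0.0 -0.0 7.3; 1 -0.048 0.015 0.000 0.0 -0.0 7.3; 1 -0.046 0.021 0.000 0.0 -0.0 7.3; 1 -0.043 0.026 0.000 0.0 -0.0 7.3; 1 -0.040 0.032 0.000 0.0 -0.0 7.3; 1 -0.035 0.036 0.000 0.0 -0.0 7.3; 1 -0.030 0.040 0.000 0.0 -0.0 7.3; 1 -0.025 0.044 0.000 0.0 -0.0 7.3; 1 -0.019 0.047 0.000 0.0 -0.0 7.3
total [  0.  -0. 116.]
```

Call:
{"api": "carry_out", "payload": {
  "increments": "1 -0.038 -0.033 0 0 0 7.3; 1 -0.042 -0.028 0 0 0 7.3; 1 -0.045 -0.023 0 0 0 7.3; 1 -0.048 -0.017 0 0 0 7.3; 1 -0.049 -0.011 0 0 0 7.3; 1 -0.05 -0.004 0 0 0 7.3; 1 -0.051 0.002 0 0 0 7.3; 1 -0.05 0.008 0 0 0 7.3; 1 -0.048 0.015 0 0 0 7.3; 1 -0.046 0.021 0 0 0 7.3; 1 -0.043 0.026 0 0 0 7.3; 1 -0.04 0.032 0 0 0 7.3"
}}

```text
time_s: 2.2
tool_pos: [0.5075, 0.0627, 0.2926]
tool_rot: [179.9, -0.5, 70.4]
force: [0.4, 0.4, 0.2]
grip_width: 0.0874
```

```bash
python3 -c "
from plan import *
o=get_obs();print(o['tool_pos'],o['tool_rot'],o['qpos'])
plan([.613,-.095,.27],44.3,8,1)"
```

```text
[0.50751428 0.06268422 0.29260932] [179.90513346  -0.52745594  70.35209426] [-37.1543153    0.61695247  27.77557184 103.63938454  -0.72585278
  75.47694565 -28.849353  ]
1 -0.014 0.019 0.003 -0.0 -0.1 3.3; 1 -0.013 0.020 0.003 -0.0 -0.1 3.3; 1 -0.012 0.021 0.003 -0.0 -0.1 3.3; 1 -0.011 0.021 0.003 -0.0 -0.1 3.3; 1 -0.009 0.022 0.003 -0.0 -0.1 3.3; 1 -0.008 0.022 0.003 -0.0 -0.1 3.3; 1 -0.007 0.023 0.003 -0.0 -0.1 3.3; 1 -0.006 0.023 0.003 -0.0 -0.1 3.3
total [-0.  -0.5 26.1]
```

Call:
{"api": "carry_out", "payload": {
  "increments": "1 -0.021 0.031 0.004 0 -0.1 5.2; 1 -0.019 0.033 0.004 0 -0.1 5.2; 1 -0.016 0.034 0.004 0 -0.1 5.2; 1 -0.013 0.036 0.004 0 -0.1 5.2; 1 -0.01 0.037 0.005 0 -0.1 5.2; 1 0 0 0 0 0 0"
}}

```text
time_s: 2.95
tool_pos: [0.6193, -0.1035, 0.2722]
tool_rot: [179.8, -0.1, 43.1]
force: [-0.5, -0.4, -0.0]
grip_width: 0.0867
```

```bash
python3 - <<'E'
from meas import *
o=get_obs();print(o['tool_pos'],o['tool_rot'],o['qpos'])
p=read_camera("wrist"); cv2.imwrite("pics/w1.png",p["img"]); black(p)
print(np.round(p["world_from_camera"],3))
E
```

```text
[ 0.6193112  -0.1035114   0.27216187] [ 1.79834945e+02 -1.42167591e-01  4.30684888e+01] [-23.39938862  18.46231709  38.04059614  89.54982105 -11.64087044
  75.78373865 -30.8966273 ]
[382, 0, 20, 5, 66] [392.2   1.9] [391.8   1.7   4.7  19.3] z67 [ 0.8423 -0.0787  0.067 ]
[221, 69, 43, 46, 417] [241.3  88.8] [242.   91.8  42.4  45.4] z67 [ 0.6816 -0.0282  0.067 ]
[309, 139, 39, 88, 1176] [329.2 182.7] [329.6 181.   49.6  99.9] z67 [ 0.679  -0.1648  0.067 ]
[134, 158, 55, 48, 944] [160.4 182.3] [161.8 180.2  56.8  76.3] z67 [ 0.5505 -0.0258  0.067 ]
[235, 162, 16, 53, 749] [243.2 187.8] [244.  188.   20.8  57.7] z67 [ 0.6071 -0.0996  0.067 ]
[0, 207, 512, 177, 54044] [207.1 320.5] [176.3 309.1 195.1 775.6] z67 [ 0.4316 -0.1438  0.067 ]
[335, 210, 177, 67, 5809] [447.1 252.4] [1164.6  144.2   99.8 1683.8] z67 [ 1.3356 -0.807   0.067 ]
[155, 213, 31, 18, 343] [172.9 222.8] [168.1 234.6  27.4  49.7] z67 [ 0.504  -0.0722  0.067 ]
[229, 224, 37, 7, 163] [247. 227.] [247.4 228.2   8.8  34.1] z67 [ 0.574  -0.1354  0.067 ]
[[ 0.683 -0.71  -0.172  0.665]
 [-0.73  -0.663 -0.164 -0.059]
 [ 0.003  0.237 -0.971  0.365]
 [ 0.     0.     0.     1.   ]]
```

View pics/w1.png

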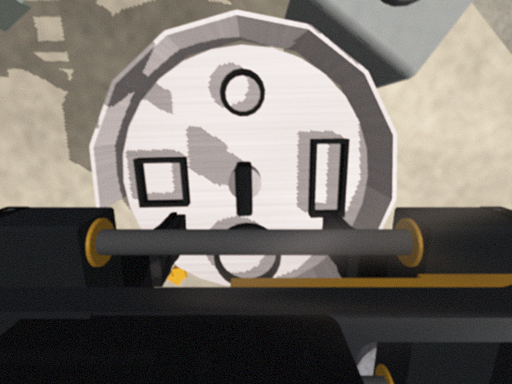

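```bash
python3 - <<'E'
from plan import *
p=read_camera("wrist")
for z in(.1,.116):
  # top face of bar extremes from image
  m=(p["img"].max(2)<50).astype(np.uint8); n,l,s,c=cv2.connectedComponentsWithStats(m)
  i=[k for k in range(1,n) if abs(c[k]-[243,188]).max()<4][0]
  r=cv2.minAreaRect(np.argwhere(l==i)[:,::-1].astype(np.float32)); print(r,atz(p,*r[0],z))
  a=atz(p,243.7,163,z);b=atz(p,243.7,214,z);d=a-b;print(np.degrees(np.arctan2(d[1],d[0])),np.linalg.norm(d))
plan([.6148,-.0953,.149],44.5,5,1)
E
```

```text
((244.5, 189.5), (51.0, 15.0), 90.0) [ 0.61242617 -0.0942218   0.1       ]
42.73743225706986 0.05299253398973997
((244.5, 189.5), (51.0, 15.0), 90.0) [ 0.61560018 -0.09199076  0.116     ]
42.73743225706989 0.04979639824436556
1 -0.000 -0.001 0.025 0.0 -0.1 -0.2; 1 -0.000 -0.001 0.025 0.0 -0.1 -0.2; 1 -0.000 -0.001 0.025 0.0 -0.1 -0.2; 1 -0.000 -0.001 0.025 0.0 -0.1 -0.2; 1 0.000 -0.001 0.025 0.0 -0.1 -0.2
total [ 0.  -0.3 -1.1]
```

Call:
{"api": "carry_out", "payload": {
  "increments": "1 0 -0.002 0.025 0 0 -0.4; 1 0 -0.002 0.025 0 0 -0.3; 1 0 -0.001 0.025 0 0 0; 1 0 -0.001 0.025 0 0 0; 1 0 -0.001 0.024 0 0 0; 0 0 0 0 0 0 0; 0 0 0 0 0 0 0; 0 0 0 0 0 0 0; 0 0 0 0 0 0 0",
  "force": 20
}}

```text
time_s: 4.18
tool_pos: [0.6158, -0.0803, 0.152]
tool_rot: [-180.0, -1.1, 45.3]
force: [1.1, 1.2, -0.5]
grip_width: 0.0552
```

```bash
python3 - <<'E'
from h import *
p=read_camera("top"); cv2.imwrite("pics/t2.png",cv2.resize(p["img"][60:260,200:460],None,fx=3,fy=3))
o=get_obs();print(o['tool_pos'],o['tool_rot'],o['qpos'],o['grip_width'])
E
```

```text
[ 0.61584367 -0.08030735  0.15204093] [-179.9949532    -1.10319013   45.29825229] [-23.01131759  23.08051317  35.15901192  98.3520748  -15.74700013
  62.69927548 -27.55212571] 0.051121158396147205
```

View pics/t2.png

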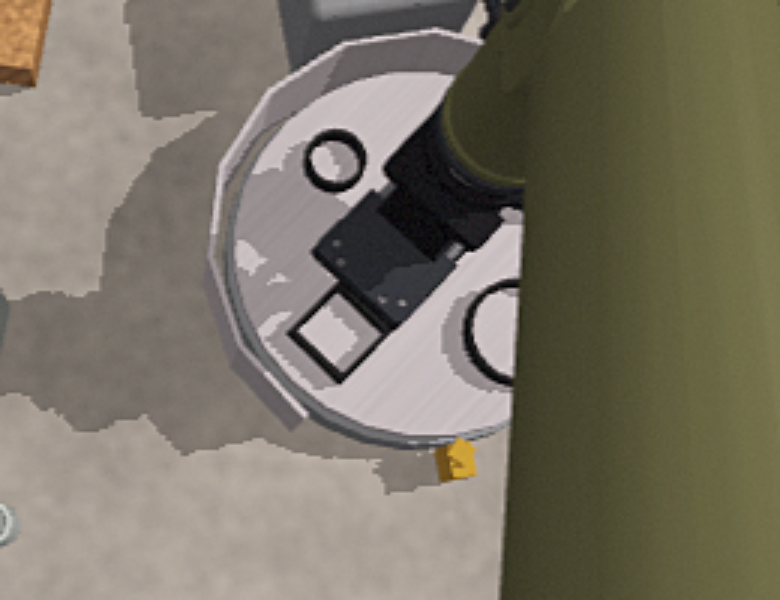

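Call:
{"api": "carry_out", "payload": {
  "increments": "0.6 -0.008 0.006 0.001 0 0 0; 0.6 -0.004 0.003 0 0 0 0; 0.6 0 0 0 0 0 0"
}}

```text
time_s: 4.6
tool_pos: [0.6137, -0.0972, 0.1513]
tool_rot: [180.0, -1.1, 45.2]
force: [0.5, -0.4, 1.4]
grip_width: 0.0521
```

```bash
python3 - <<'E'
from plan import *
o=get_obs();print(o['tool_pos'],o['tool_rot'],o['joint_velocities'],o['grip_width'],o["force"])
plan([.6145,-.0945,.149],44,1,.6)
E
```

```text
[ 0.61371287 -0.0972406   0.15125698] [179.95560107  -1.10995468  45.2269539 ] [ 0.20778999 -0.03876074  0.0097655   0.02818508  0.00773004 -0.10423454
  0.080916  ] 0.052077924861808435 [ 0.49092005 -0.44921124  1.36015461]
0.6 0.002 -0.001 0.002 0.0 -1.1 1.2
total [ 0.  -1.1  1.2]
```

Call:
{"api": "carry_out", "payload": {
  "increments": "0.4 0.001 -0.001 0.001 0 -1 1; 0 0 0 0 0 0 0; 0 0 0 0 0 0 0; 0 0 0 0 0 0 0; 0 0 0 0 0 0 0; 0 0 0 0 0 0 0; 0 0 0 0 0 0 0",
  "force": 25
}}

```text
time_s: 5.48
tool_pos: [0.6143, -0.0955, 0.1503]
tool_rot: [179.9, -0.1, 44.2]
force: [0.4, -0.2, -1.8]
grip_width: 0.0156
```

```bash
python3 - <<'E'
from plan import *
o=get_obs();print(o['tool_pos'],o['tool_rot'],o['grip_width'],o["force"],o["wrist_torque"],o["qpos"])
E
```

```text
[ 0.61434072 -0.09554983  0.15025551] [ 1.79903270e+02 -6.56317215e-02  4.41897931e+01] 0.015600192292459488 [ 0.40156547 -0.18564677 -1.78861515] [-0.1369827   0.028803    0.05460493] [-22.34653303  23.76129235  35.78256494  97.93000389 -15.31144533
  63.13926617 -27.72199955]
```

Call:
{"api": "carry_out", "payload": {
  "increments": "0 0 0 0 0 0 4; 0 0 0 0 0 0 5; 0 0 0 0 0 0 5; 0 0 0 0 0 0 5; 0 0 0 0 0 0 5; 0 0 0 0 0 0 5; 0 0 0 0 0 0 4; 0 0 0 0 0 0 0"
}}

```text
time_s: 6.48
tool_pos: [0.6142, -0.0954, 0.1503]
tool_rot: [180.0, -0.1, 10.3]
force: [1.0, -0.6, -0.6]
grip_width: 0.0161
```

```bash
python3 - <<'E'
from plan import *
o=get_obs();print(o['tool_pos'],o['tool_rot'],o['grip_width'],o["force"],o["wrist_torque"],o["qpos"])
for n in ("scene","wrist"):
  p=read_camera(n); cv2.imwrite(f"pics/{n}3.png",p["img"])
E
```

```text
[ 0.61423305 -0.09537279  0.15027794] [ 1.79957847e+02 -1.03050245e-01  1.02502546e+01] 0.016079180538293308 [ 0.99384675 -0.62831467 -0.60965075] [-0.18653344  0.07257105  0.15534871] [-27.30437137  25.35200538  42.3928003   98.10975168 -18.77668792
  63.75107903 -59.01485886]
```

View pics/scene3.png

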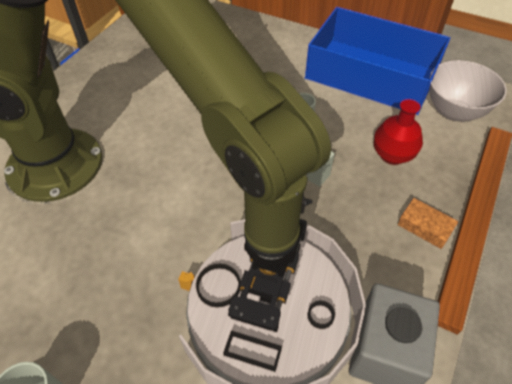

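View pics/wrist3.png

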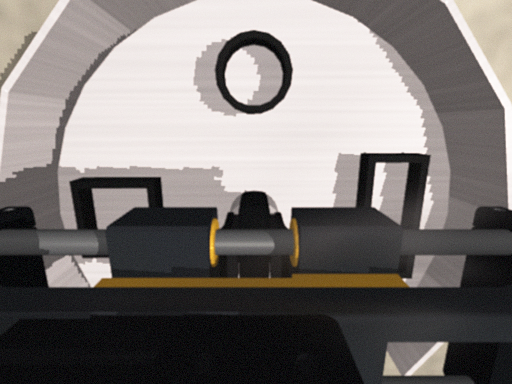

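The scene view shows the large ring at about (219,285), next to the pointer at (186,281). I'll release the bar, rise straight up and measure again.

Call:
{"api": "carry_out", "payload": {
  "increments": "0.5 0 0 0 0 0 0; 0.5 0 0 0 0 0 0; 0.5 0 0 0 0 0 0; 0.5 0 0 -0.02 0 0 0; 0.5 0 0 -0.04 0 0 0; 0.5 0 0 -0.04 0 0 0; 1 0 0 -0.03 0 0 0; 1 0 0 0 0 0 0"
}}

```text
time_s: 7.58
tool_pos: [0.614, -0.096, 0.2896]
tool_rot: [180.0, -0.3, 10.3]
force: [0.8, -0.2, -0.4]
grip_width: 0.0564
```

```bash
python3 - <<'E'
from meas import *
o=get_obs();print(o['tool_pos'],o['tool_rot'],o['grip_width'])
for n in ("scene","wrist","top"):
  p=read_camera(n); cv2.imwrite(f"pics/{n}4.png",p["img"]); print(n); black(p)
  hsv=cv2.cvtColor(p["img"],cv2.COLOR_BGR2HSV)
  m=((hsv[...,0]>15)&(hsv[...,0]<32)&(hsv[...,1]>190)&(hsv[...,2]>120)).astype(np.uint8)
  nn,l,s,c=cv2.connectedComponentsWithStats(m)
  for i in range(1,nn):
        if s[i,4]>15: print("brass",s[i],c[i],np.round(atz(p,*c[i],.03),4))
E
```

```text
[ 0.6139505  -0.09601719  0.28956399] [179.97392537  -0.25315193  10.32878192] 0.05636548300442997
scene
[3, 0, 78, 166, 3147] [40.2 75. ] [ 16.4  79.4 101.4 187.9] z67 [-0.2237  0.1382  0.067 ]
[68, 0, 19, 44, 222] [77.2 20.7] [77.  20.4 10.  48.6] z67 [-0.2631  0.416   0.067 ]
[214, 26, 56, 74, 2587] [241.6  62.4] [241.6  62.3  43.4  81.2] z67 [0.2573 0.4636 0.067 ]
[294, 59, 35, 29, 188] [310.9  73.3] [307.8  74.3   9.8  52.7] z67 [0.4323 0.4981 0.067 ]
[0, 85, 27, 35, 693] [ 10.7 104.5] [  0.2 101.6  31.6  54.4] z67 [-0.1967  0.0574  0.067 ]
[309, 118, 14, 17, 92] [314.  124.9] [315.1 125.7  12.5  18.6] z67 [0.5219 0.3349 0.067 ]
[197, 162, 118, 138, 5088] [266.7 237.8] [251.1 254.7  86.1 258.6] z67 [ 0.5491 -0.0351  0.067 ]
[199, 289, 40, 17, 87] [220.5 300.6] [218.1 288.2  33.9  40.2] z67 [ 0.5285 -0.1225  0.067 ]
[225, 332, 55, 38, 296] [250.6 349.9] [253.1 350.6  28.5  73.6] z67 [ 0.6354 -0.1915  0.067 ]
brass [180 273  13  16 130] [185.67692308 279.80769231] [ 0.4542 -0.1223  0.03  ]
wrist
[234, 74, 40, 43, 362] [253.4  92.2] [253.3  95.1  40.2  42.4] z67 [ 0.7066 -0.078   0
[... 936 characters left out ...]
2  10   4  16] [329.0625 283.625 ] [ 0.4729 -0.2331  0.03  ]
brass [450 282  16   4  31] [457.03225806 283.80645161] [ 0.5062 -0.4174  0.03  ]
top
[320, 0, 132, 190, 7661] [389.6  77.6] [395.3  86.1 148.  215.9] z67 [ 0.7441 -0.2252  0.067 ]
[369, 117, 27, 38, 311] [382.8 136.9] [381.6 134.   23.3  47.4] z67 [ 0.6291 -0.1849  0.067 ]
[287, 135, 29, 29, 238] [301.1 148.9] [300.8 149.2  30.7  31.2] z67 [ 0.5956 -0.0006  0.067 ]
[334, 164, 36, 37, 260] [352.3 181.3] [351.4 181.9  35.9  36.4] z67 [ 0.5198 -0.1098  0.067 ]
[405, 190, 22, 194, 414] [414.8 301.9] [409.8 371.5   7.5 372.3] z67 [ 0.1261 -0.206   0.067 ]
brass [349 206   9  14  48] [353.64583333 212.8125    ] [ 0.4547 -0.1217  0.03  ]
```

View pics/scene4.png

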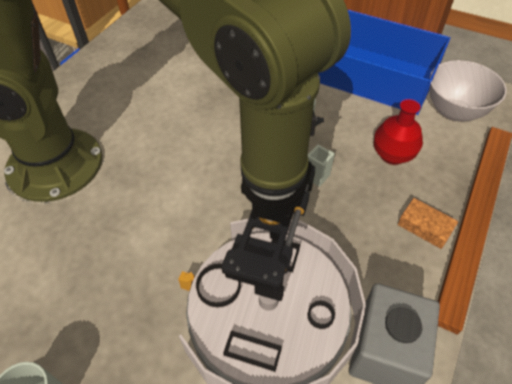

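View pics/wrist4.png

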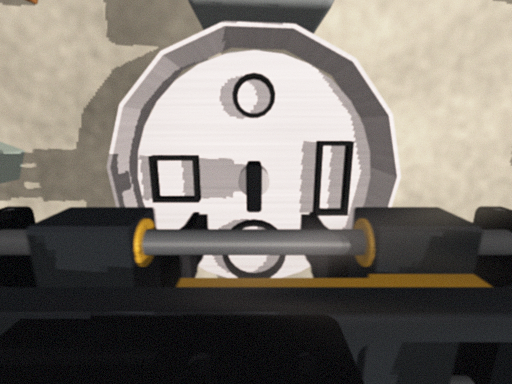

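Top view puts the nest at (0.520,-0.110), within about 1° of the pointer line. Next is the tumbler.

```bash
python3 -c "
from plan import *
plan([.44,.343,.27],60,11,1)"
```

```text
1 -0.008 -0.042 0.001 -0.0 0.0 -4.5; 1 -0.005 -0.043 0.001 -0.0 0.0 -4.5; 1 -0.002 -0.043 0.001 -0.0 0.0 -4.5; 1 0.002 -0.043 0.001 -0.0 0.0 -4.5; 1 0.005 -0.042 0.001 -0.0 0.0 -4.5; 1 0.008 -0.042 0.001 -0.0 0.0 -4.5; 1 0.012 -0.041 0.001 -0.0 0.0 -4.5; 1 0.015 -0.040 0.001 -0.0 0.0 -4.5; 1 0.018 -0.039 0.001 -0.0 0.0 -4.5; 1 0.021 -0.037 0.001 -0.0 0.0 -4.5; 1 0.024 -0.035 0.001 -0.0 0.0 -4.5
total [ -0.1   0.1 -49.7]
```

Call:
{"api": "carry_out", "payload": {
  "increments": "1 -0.008 -0.042 0.001 0 0 -4.5; 1 -0.005 -0.043 0.001 0 0 -4.5; 1 -0.002 -0.043 0.001 0 0 -4.5; 1 0.002 -0.043 0.001 0 0 -4.5; 1 0.005 -0.042 0.001 0 0 -4.5; 1 0.008 -0.042 0.001 0 0 -4.5; 1 0.012 -0.041 0.001 0 0 -4.5; 1 0.015 -0.04 0.001 0 0 -4.5; 1 0.018 -0.039 0.001 0 0 -4.5; 1 0.021 -0.037 0.001 0 0 -4.5; 1 0.024 -0.035 0.001 0 0 -4.5; 1 0 0 0 0 0 0; 1 0 0 0 0 0 0"
}}

```text
time_s: 9.35
tool_pos: [0.4199, 0.3527, 0.2552]
tool_rot: [-179.0, 1.7, 61.6]
force: [-0.2, -0.8, 0.1]
grip_width: 0.087
```

```bash
python3 - <<'E'
from plan import *
from scipy.optimize import least_squares
o=get_obs();print(o['tool_pos'],o['tool_rot'],o['qpos'],o['joint_velocities'])
p=read_camera("wrist"); cv2.imwrite("pics/w5.png",p["img"])
for t in masks_of("tumbler",p)[:2]:
        b=t["bbox"]; print(t["confidence"],b)
        def f(x):
            a=np.linspace(0,2*np.pi,60); P=np.concatenate([np.c_[x[0]+.028*np.cos(a),x[1]+.028*np.sin(a),0*a+z] for z in (0,.08)])
            q=proj(p,P); return np.r_[q.min(0),q.max(0)]-b
        r=least_squares(f,atz(p,(b[0]+b[2])/2,(b[1]+b[3])/2,.04)[:2]); print(np.round(r.x,4),np.round(r.fun,1))
p=read_camera("top"); cv2.imwrite("pics/t5.png",p["img"])
E
```

```text
[0.41994993 0.35269994 0.25519553] [-178.99792294    1.69936345   61.60690655] [-63.0746338    8.60634548  22.64062303 100.08811886  -3.77662691
  73.94214206 -67.90768357] [-1.33174139  0.90967515 -1.08571521 -0.15377474 -1.01624811 -0.26680249
  0.21363887]
0.9 [251.3, 96.9, 312.4, 153.0]
[0.4672 0.3921] [ 1.3 -1.9 -1.3  2.1]
```

View pics/w5.png

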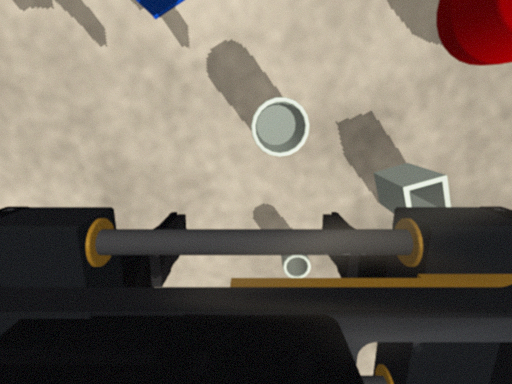

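View pics/t5.png

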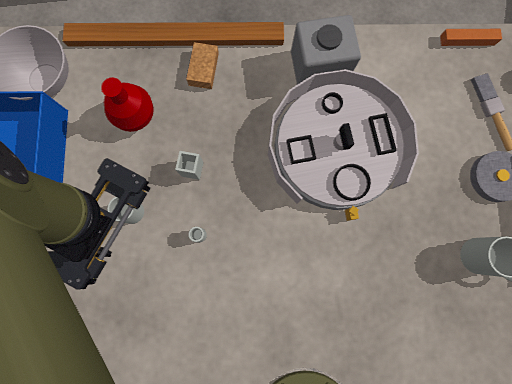

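The wrist view shows the tumbler rim centred at about (280,127), with the square glass to the right and the small one behind the gripper.

```bash
python3 - <<'E'
from plan import *
p=read_camera("wrist")
print(atz(p,280.5,127,.08), atz(p,252.5,127,.08), atz(p,308.5,127,.08))
print(atz(p,297,266,.055),atz(p,428,193,.075))
plan([.4685,.394,.24],60,4,1)
E
```

```text
[0.46612439 0.39143578 0.08      ] [0.44245624 0.40426421 0.08      ] [0.48970584 0.37865434 0.08      ]
[0.41036996 0.23371864 0.055     ] [0.57016719 0.25909917 0.075     ]
1 0.015 0.006 0.003 -0.2 0.4 0.4; 1 0.015 0.005 0.004 -0.2 0.4 0.4; 1 0.015 0.005 0.004 -0.2 0.4 0.4; 1 0.015 0.005 0.004 -0.2 0.4 0.4
total [-1.   1.6  1.5]
```

Call:
{"api": "carry_out", "payload": {
  "increments": "1 0.015 0.006 0.004 -0.2 0.4 0.4; 1 0.015 0.005 0.004 -0.3 0.5 0.4; 1 0.015 0.005 0.004 -0.3 0.4 0.4; 1 0.01 0.005 0.004 -0.2 0.4 0.4; 1 0 0 0 0 0 0; 1 0 0 0 0 0 0"
}}

```text
time_s: 10.3
tool_pos: [0.4703, 0.3913, 0.2371]
tool_rot: [179.9, -0.2, 59.6]
force: [-0.4, -0.3, -1.1]
grip_width: 0.0873
```

```bash
python3 - <<'E'
from plan import *
o=get_obs();print(o['tool_pos'],o['tool_rot'])
plan([.4685,.394,.101],60,8,1)
p=read_camera("scene"); cv2.imwrite("pics/s6.png",p["img"])
E
```

```text
[0.47027543 0.3912789  0.23706055] [179.8706817   -0.1818557   59.58639654]
1 0.000 -0.000 0.017 0.0 -0.0 -0.1; 1 0.000 -0.000 0.017 0.0 -0.0 -0.1; 1 0.000 -0.000 0.017 0.0 -0.0 -0.1; 1 0.000 -0.000 0.017 0.0 -0.0 -0.1; 1 0.000 -0.000 0.017 0.0 -0.0 -0.1; 1 0.000 -0.000 0.017 0.0 -0.0 -0.1; 1 0.000 -0.000 0.017 0.0 -0.0 -0.1; 1 0.000 -0.000 0.017 0.0 -0.0 -0.1
total [ 0.1 -0.2 -0.4]
```

View pics/s6.png

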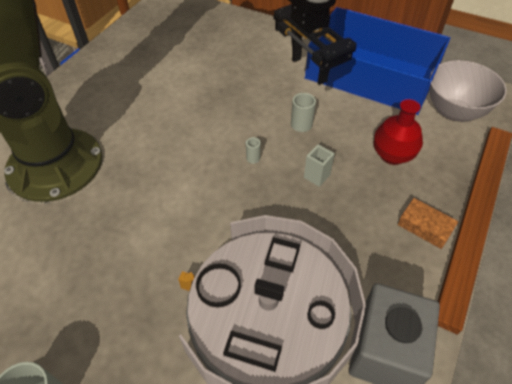

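Call:
{"api": "carry_out", "payload": {
  "increments": "1 0 0 0.018 0 0 0; 1 0 0 0.018 0 0 0; 1 0 0 0.018 0 0 0; 1 0 0 0.014 0 0 0; 1 0 0 0 0 0 0"
}}

```text
time_s: 10.98
tool_pos: [0.4689, 0.3904, 0.163]
tool_rot: [179.9, -0.0, 59.6]
force: [-0.4, 0.8, 0.3]
grip_width: 0.0864
```

```bash
python3 - <<'E'
from plan import *
o=get_obs();print(o['tool_pos'],o['tool_rot'])
plan([.4685,.394,.101],60,4,1)
p=read_camera("wrist"); cv2.imwrite("pics/w7.png",p["img"])
E
```

```text
[0.46889764 0.39038147 0.16300564] [ 1.79946761e+02 -3.77184879e-02  5.96062323e+01]
1 0.001 -0.001 0.016 0.0 -0.0 -0.1; 1 0.001 -0.001 0.016 0.0 -0.0 -0.1; 1 0.001 -0.001 0.016 0.0 -0.0 -0.1; 1 0.001 -0.001 0.016 0.0 -0.0 -0.1
total [ 0.1 -0.  -0.4]
```

View pics/w7.png

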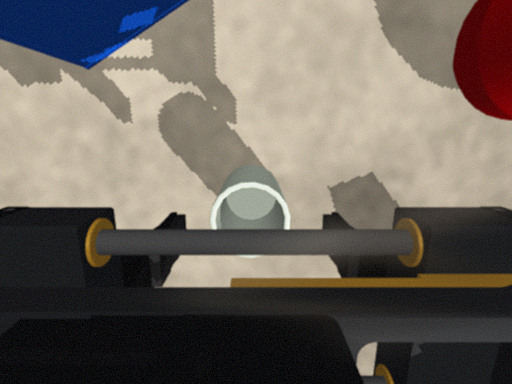

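The rim sits between the fingers, with edges at columns 211 and 290. I'll descend and close.

Call:
{"api": "carry_out", "payload": {
  "increments": "1 0.001 -0.001 0.016 0 0 0; 1 0.001 -0.001 0.016 0 0 0; 1 0.001 0 0.016 0 0 0; 1 0.001 0 0.014 0 0 0; 1 0 0 0 0 0 0; 0.5 0 0 0 0 0 0; 0.5 0 0 0 0 0 0; 0.5 0 0 0 0 0 0; 0.5 0 0 0 0 0 0; 0.5 0 0 0 0 0 0",
  "force": 15
}}

```text
time_s: 12.28
tool_pos: [0.4707, 0.3969, 0.0995]
tool_rot: [179.9, -0.3, 59.6]
force: [1.0, 0.1, -2.1]
grip_width: 0.0552
```

```bash
python3 - <<'E'
from plan import *
o=get_obs();print(o['tool_pos'],o['tool_rot'],o['force'],o['grip_width'])
p=read_camera("scene"); cv2.imwrite("pics/s8.png",p["img"])
E
```

```text
[0.47065389 0.39685054 0.09946406] [179.90282163  -0.33509095  59.62059948] [ 1.04158801  0.05328435 -2.05961522] 0.05518445668684601
```

View pics/s8.png

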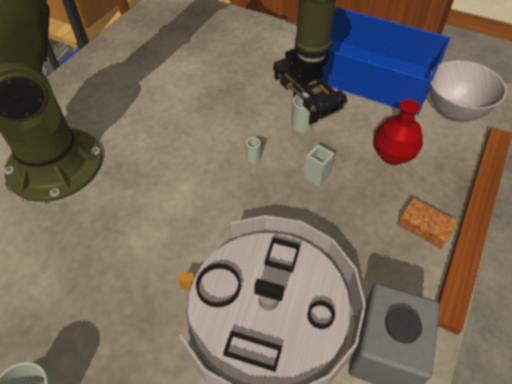

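Call:
{"api": "carry_out", "payload": {
  "increments": "0.4 0 0 0 0 0 0; 0.4 0 0 -0.015 0 0 0; 0.4 0 0 -0.025 0 0 0; 0.4 0 0 -0.03 0 0 0; 0.4 0 0 -0.03 0 0 0; 0.4 0 0 -0.03 0 0 0; 0.4 0 0 -0.015 0 0 0; 0.4 0 0 0 0 0 0",
  "force": 20
}}

```text
time_s: 13.32
tool_pos: [0.4699, 0.3946, 0.2517]
tool_rot: [179.9, -0.2, 59.5]
force: [-0.4, -0.4, -2.0]
grip_width: 0.055
```

```bash
python3 - <<'E'
from plan import *
o=get_obs();print(o['tool_pos'],o['tool_rot'],o['force'],o['grip_width'])
p=read_camera("wrist"); cv2.imwrite("pics/w9.png",p["img"])
plan([.5205,-.1115,.24],10,14,.4)
E
```

```text
[0.4698581  0.39458361 0.25174917] [179.88943523  -0.24189736  59.5215202 ] [-0.3929543  -0.42454381 -2.04891396] 0.054971333163941316
0.4 -0.029 0.021 0.001 0.0 -0.0 3.5; 0.4 -0.028 0.023 0.001 0.0 -0.0 3.5; 0.4 -0.026 0.025 0.001 0.0 -0.0 3.5; 0.4 -0.025 0.026 0.001 0.0 -0.0 3.5; 0.4 -0.023 0.028 0.001 0.0 -0.0 3.5; 0.4 -0.021 0.029 0.001 0.0 -0.0 3.5; 0.4 -0.020 0.031 0.001 0.0 -0.0 3.5; 0.4 -0.018 0.032 0.001 0.0 -0.0 3.5; 0.4 -0.016 0.033 0.001 0.0 -0.0 3.5; 0.4 -0.014 0.034 0.001 0.0 -0.0 3.5; 0.4 -0.011 0.034 0.001 0.0 -0.0 3.5; 0.4 -0.009 0.035 0.001 0.0 -0.0 3.5; 0.4 -0.007 0.036 0.001 0.0 -0.0 3.5; 0.4 -0.005 0.036 0.001 0.0 -0.0 3.5
total [ 0.  -0.2 49.5]
```

View pics/w9.png

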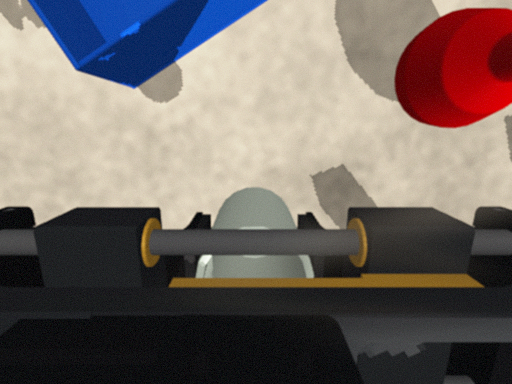

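```bash
python3 - <<'E'
from plan import *
o=get_obs(); p=read_camera("wrist")
Rt=R.from_euler("xyz",o["tool_rot"],degrees=True)
for v in (186,187,188):
    X=atz(p,254.5,v,.1522); print(Rt.inv().apply(X-o["tool_pos"]))
E
```

```text
[ 0.02029064 -0.00039888  0.09868243]
[ 0.01954354 -0.00039832  0.09868039]
[ 0.0187951  -0.00039776  0.09867834]
```

Call:
{"api": "carry_out", "payload": {
  "increments": "0.4 -0.029 0.021 0.001 0 0 3.5; 0.4 -0.028 0.023 0.001 0 0 3.5; 0.4 -0.026 0.025 0.001 0 0 3.5; 0.4 -0.025 0.026 0.001 0 0 3.5; 0.4 -0.023 0.028 0.001 0 0 3.5; 0.4 -0.021 0.029 0.001 0 0 3.5; 0.4 -0.02 0.031 0.001 0 0 3.5; 0.4 -0.018 0.032 0.001 0 0 3.5; 0.4 -0.016 0.033 0.001 0 0 3.5; 0.4 -0.014 0.034 0.001 0 0 3.5; 0.4 -0.011 0.034 0.001 0 0 3.5; 0.4 -0.009 0.033 0.001 0 0 3.5; 0.4 -0.006 0.027 0.001 0 0 3.5; 0.4 -0.002 0.015 0.001 0 0 3; 0.4 0 0 0 0 0 0; 0.4 0 0 0 0 0 0"
}}

```text
time_s: 15.42
tool_pos: [0.507, -0.1067, 0.2294]
tool_rot: [179.6, 0.5, 8.4]
force: [-0.3, 0.2, -2.0]
grip_width: 0.0549
```

```bash
python3 - <<'E'
from plan import *
o=get_obs(); print(o['tool_pos'],o['tool_rot'],o['force'],o['grip_width'])
p=read_camera("wrist")
cv2.imwrite("pics/w10.png",p["img"])
p=read_camera("scene");cv2.imwrite("pics/s10.png",p["img"])
E
```

```text
[ 0.50699918 -0.10669439  0.22944945] [179.61855308   0.46861412   8.38582564] [-0.32465758  0.18233671 -1.9637868 ] 0.05490258612028658
```

View pics/w10.png

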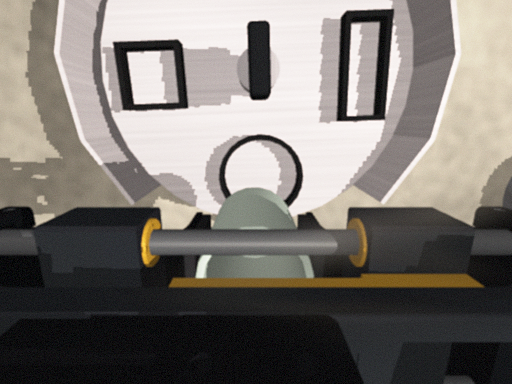

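View pics/s10.png

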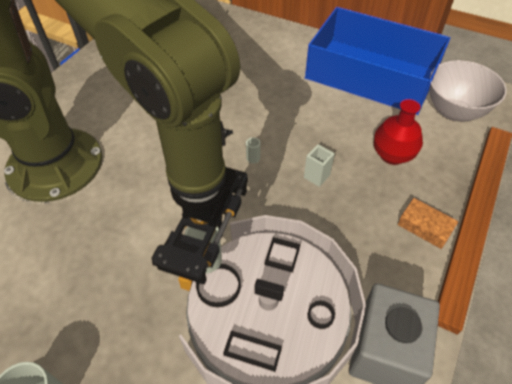

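```bash
cat > nest.py <<'E'
from plan import *
from scipy.optimize import least_squares
def nestfit(save=None,zt=None):
    o=get_obs(); p=read_camera("wrist"); Rt=R.from_euler("xyz",o["tool_rot"],degrees=True)
    g=p["img"].max(2); m=(g<60).astype(np.uint8)
    # outer-arc pixels: for predicted nest, search radially inward along ring from outside
    c0=np.array([.5205,-.1115]); 
    for it in range(3):
        pts=[];sub=[]
        for a in np.arange(0,2*np.pi,.05):
            d=np.array([np.cos(a),np.sin(a)])
            prof=[]
            rs=np.arange(.030,.050,.0005)
            uv=proj(p,np.c_[c0[0]+rs*d[0],c0[1]+rs*d[1],0*rs+.067])
            if uv[:,1].max()>200 or uv.min()<0: continue
            val=cv2.remap(g.astype(np.float32),uv[:,0].astype(np.float32)[None],uv[:,1].astype(np.float32)[None],1)[0]
            dk=np.where(val<90)[0]
            if len(dk)<4 or dk[-1]>=len(rs)-3: continue
            sub.append(c0+rs[dk[-1]]*d)   # outer edge at rim
        sub=np.array(sub)
        r=least_squares(lambda x:np.hypot(*(sub-x[:2]).T)-.041,c0,loss="soft_l1",f_scale=.001); c0=r.x
    print("nest",c0.round(4),len(sub),"rms",np.abs(r.fun).mean().round(4), np.median(np.hypot(*(sub-c0).T)))
    n=np.r_[c0,.052]; print("nest rel tool (tool axes)",Rt.inv().apply(n-o["tool_pos"]).round(4))
    return p,o,c0
E
python3 - <<'E'
from nest import *
p,o,c=nestfit()
Rt=R.from_euler("xyz",o["tool_rot"],degrees=True)
print(o["tool_pos"],o["tool_rot"])
# model bottom & rim circles in tool frame for offsets
im=p["img"].copy()
a=np.linspace(0,2*np.pi,200)
for off,col in ((0,(0,0,255)),(-.004,(0,255,255)),(-.008,(255,0,0))):
    for zt in (.0995,.0195):
        P=np.c_[off+.028*np.cos(a),.028*np.sin(a),0*a+zt]; q=proj(p,Rt.apply(P)+o["tool_pos"])
        for u,v in q: 
            if 0<=u<512 and 0<=v<384: im[int(v),int(u)]=col
cv2.imwrite("pics/ov.png",cv2.resize(im[110:310,150:360],None,fx=3.5,fy=2.9,interpolation=cv2.INTER_NEAREST))
p=read_camera("wrist"); 
E
```

```text
nest [ 0.519  -0.1123] 81 rms 0.0008 0.04051363600970009
nest rel tool (tool axes) [0.0124 0.0062 0.1775]
[ 0.50700932 -0.10657193  0.22950535] [179.60709792   0.46230676   8.42022013]
```

View pics/ov.png

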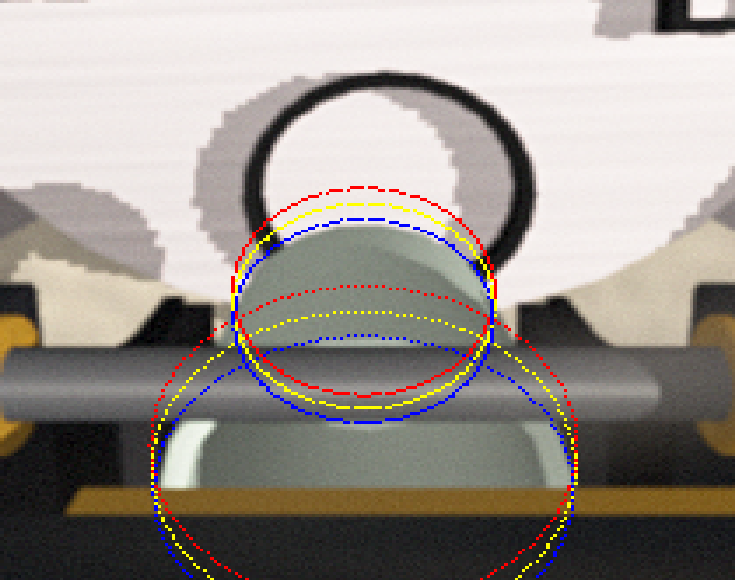

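```bash
python3 -c "
from plan import *
plan([.527,-.1107,.195],10,4,.4)"
```

```text
0.4 0.005 0.002 0.009 0.1 0.1 -0.4; 0.4 0.005 0.002 0.009 0.1 0.1 -0.4; 0.4 0.005 0.002 0.009 0.1 0.1 -0.4; 0.4 0.005 0.002 0.009 0.1 0.1 -0.4
total [ 0.4  0.5 -1.6]
```

Call:
{"api": "carry_out", "payload": {
  "increments": "0.4 0.005 0.002 0.009 0.1 0.1 -0.4; 0.4 0.005 0.002 0.009 0.1 0.1 -0.4; 0.4 0.005 0.002 0.009 0.1 0.1 -0.4; 0.4 0.005 0.001 0.006 0.1 0.1 -0.4; 0.4 0 0 0 0 0 0; 0.4 0 0 0 0 0 0"
}}

```text
time_s: 16.38
tool_pos: [0.5293, -0.1096, 0.1931]
tool_rot: [-180.0, 0.1, 10.3]
force: [-0.3, -0.2, -2.6]
grip_width: 0.0551
```

```bash
python3 - <<'E'
from nest import *
p,o,c=nestfit()
Rt=R.from_euler("xyz",o["tool_rot"],degrees=True)
print(o["tool_pos"],o["tool_rot"])
im=p["img"].copy()
a=np.linspace(0,2*np.pi,200)
for P,col in ((np.c_[.5195+.036*np.cos(a),-.112+.036*np.sin(a),0*a+.067],(0,255,0)),(Rt.apply(np.c_[-.008+.028*np.cos(a),.028*np.sin(a),0*a+.0995])+o["tool_pos"],(255,0,0))):
        for u,v in proj(p,P): 
            if 0<=u<512 and 0<=v<384: im[int(v),int(u)]=col
cv2.imwrite("pics/ov2.png",cv2.resize(im[110:310,150:360],None,fx=3.5,fy=2.9,interpolation=cv2.INTER_NEAREST))
plan([.527,-.1107,.165],10,3,.4)
p=read_camera("top"); cv2.imwrite("pics/t11.png",cv2.resize(p["img"][60:260,200:460],None,fx=3,fy=3))
E
```

```text
nest [ 0.5202 -0.1121] 49 rms 0.0006 0.04094789102823637
nest rel tool (tool axes) [-0.0091  0.0009  0.1412]
[ 0.52929687 -0.10960151  0.19314817] [-1.79978551e+02  1.29193678e-01  1.02733314e+01]
0.4 -0.001 0.000 0.009 -0.0 0.0 0.1; 0.4 -0.001 0.000 0.009 -0.0 0.0 0.1; 0.4 -0.001 0.000 0.009 -0.0 0.0 0.1
total [-0.   0.1  0.3]
```

View pics/ov2.png

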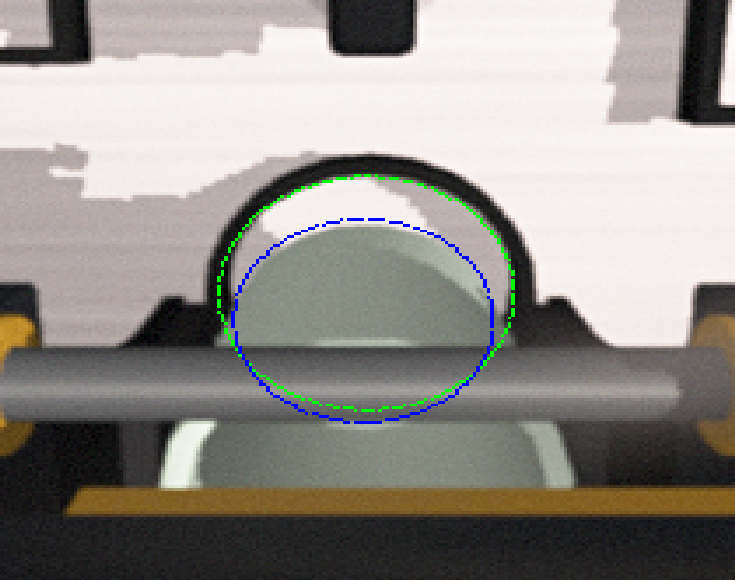

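View pics/t11.png

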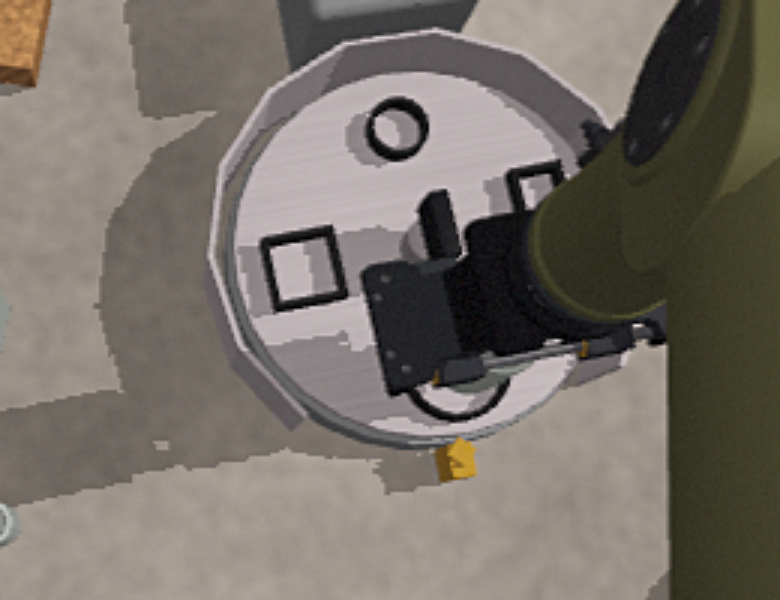

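The nest and tumbler agree to about 1–2 mm. I'll lower in stages.

Call:
{"api": "carry_out", "payload": {
  "increments": "0.4 -0.001 0 0.009 0 0 0; 0.4 0 0 0.009 0 0 0; 0.4 0 0 0.008 0 0 0; 0.4 0 0 0 0 0 0"
}}

```text
time_s: 16.98
tool_pos: [0.5278, -0.1093, 0.1656]
tool_rot: [-179.9, 0.1, 10.3]
force: [-0.0, -0.2, -2.2]
grip_width: 0.0549
```

```bash
python3 - <<'E'
from nest import *
p,o,c=nestfit()
print(o["tool_pos"],o["tool_rot"],o["force"])
cv2.imwrite("pics/w12.png",cv2.resize(p["img"][110:310,150:360],None,fx=3.5,fy=2.9))
plan([.527,-.1107,.153],10,1,.4)
E
```

```text
nest [ 0.5205 -0.1121] 40 rms 0.0005 0.04098841764059344
nest rel tool (tool axes) [-0.0075  0.0015  0.1136]
[ 0.52784604 -0.1093345   0.16555849] [-1.79917416e+02  8.97297253e-02  1.02991245e+01] [-0.04215501 -0.18431361 -2.20873363]
0.4 -0.001 0.001 0.013 -0.1 0.1 0.3
total [-0.1  0.1  0.3]
```

View pics/w12.png

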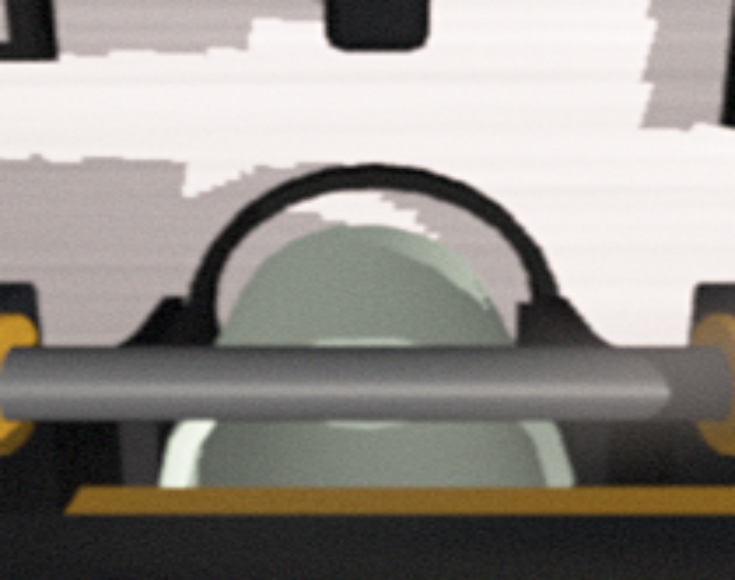

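Call:
{"api": "carry_out", "payload": {
  "increments": "0.4 0 0.001 0.004 0 0 0; 0.4 0 0 0.004 0 0 0; 0.4 0 0 0.003 0 0 0; 0.4 0 0 0 0 0 0"
}}

```text
time_s: 17.52
tool_pos: [0.5287, -0.1106, 0.1546]
tool_rot: [-179.9, -0.0, 10.3]
force: [0.5, -0.3, -3.2]
grip_width: 0.0549
```

Call:
{"api": "carry_out", "payload": {
  "increments": "0.4 0 0 0.002 0 0 0; 0.4 0 0 0.001 0 0 0; 0.4 0 0 0 0 0 0"
}}

```text
time_s: 17.9
tool_pos: [0.5289, -0.1105, 0.1516]
tool_rot: [-179.9, -0.0, 10.3]
force: [0.8, 0.4, -2.9]
grip_width: 0.055
```

Call:
{"api": "carry_out", "payload": {
  "increments": "0.4 0 0 0.001 0 0 0; 0.4 0 0 0.001 0 0 0; 0.4 0 0 0 0 0 0"
}}

```text
time_s: 18.27
tool_pos: [0.5293, -0.111, 0.1517]
tool_rot: [-179.9, -0.1, 10.3]
force: [-0.5, 0.1, -1.4]
grip_width: 0.0547
```

```bash
python3 - <<'E'
from nest import *
p,o,c=nestfit()
print(o["tool_pos"],o["tool_rot"],o["force"])
cv2.imwrite("pics/w13.png",cv2.resize(p["img"][110:310,150:360],None,fx=3.5,fy=2.9))
p=read_camera("scene");cv2.imwrite("pics/s13.png",cv2.resize(p["img"][190:384,150:380],None,fx=3,fy=3))
E
```

```text
nest [ 0.5211 -0.1125] 30 rms 0.0003 0.040990422198014374
nest rel tool (tool axes) [-0.0085  0.0002  0.0996]
[ 0.52933959 -0.11095111  0.15165952] [-1.79904659e+02 -6.82657298e-02  1.03007420e+01] [-0.54102441  0.08130694 -1.36460035]
```

View pics/w13.png

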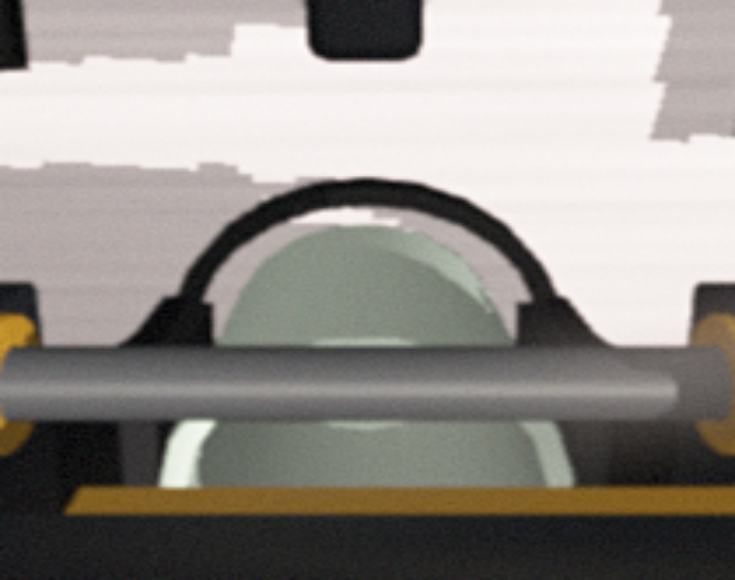

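View pics/s13.png

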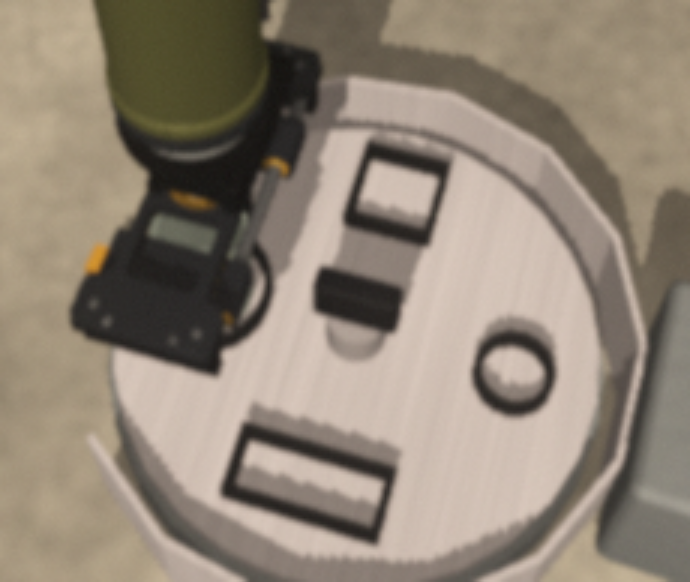

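Call:
{"api": "carry_out", "payload": {
  "increments": "0.4 0 0 0.002 0 0 0; 0.4 0 0 0.001 0 0 0"
}}

```text
time_s: 18.62
tool_pos: [0.5299, -0.1116, 0.1513]
tool_rot: [-179.9, -0.1, 10.3]
force: [-2.5, 0.5, 5.4]
grip_width: 0.055
```

Floor contact: the upward force went up to +5 N and the height stopped changing. Releasing and rising.

Call:
{"api": "carry_out", "payload": {
  "increments": "0.66 0 0 0 0 0 0; 0.7 0 0 0 0 0 0; 0.85 0 0 0 0 0 0; 1 0 0 0 0 0 0; 1 0 0 0 0 0 0; 1 0 0 0 0 0 0; 1 0 0 0 0 0 0"
}}

```text
time_s: 19.5
tool_pos: [0.5306, -0.1115, 0.1513]
tool_rot: [-179.9, -0.2, 10.3]
force: [0.4, 0.4, -0.2]
grip_width: 0.0868
```

```bash
python3 - <<'E'
from nest import *
p,o,c=nestfit()
print(o["tool_pos"],o["tool_rot"],o["force"],o["grip_width"])
cv2.imwrite("pics/w14.png",cv2.resize(p["img"][110:310,150:360],None,fx=3.5,fy=2.9))
E
```

```text
nest [ 0.5214 -0.1133] 28 rms 0.0002 0.04100925145866814
nest rel tool (tool axes) [-0.0097  0.0002  0.0993]
[ 0.53057067 -0.11150564  0.15132462] [-179.90791332   -0.18180972   10.32795497] [ 0.41880744  0.35450261 -0.16339066] 0.08679019060656498
```

View pics/w14.png

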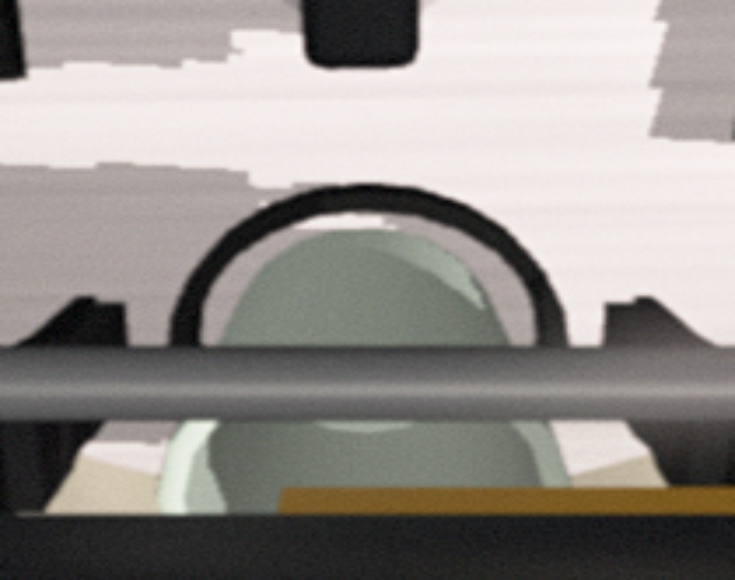

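Released, and the tumbler is standing inside the ring. Rising straight up, then backing away.

Call:
{"api": "carry_out", "payload": {
  "increments": "1 0 0 -0.015 0 0 0; 1 0 0 -0.03 0 0 0; 1 0 0 -0.04 0 0 0; 1 0 0 -0.04 0 0 0; 1 0 0 -0.03 0 0 0; 1 -0.03 0 0 0 0 0; 1 -0.03 0 0 0 0 0; 1 0 0 0 0 0 0"
}}

```text
time_s: 20.55
tool_pos: [0.4704, -0.1253, 0.3189]
tool_rot: [-180.0, -0.6, 10.1]
force: [0.4, 0.2, 0.7]
grip_width: 0.0868
```

```bash
python3 - <<'E'
from meas import *
from scipy.optimize import least_squares
o=get_obs();print(o['tool_pos'],o["time_s"],o["force"])
for n in ("wrist","scene","top"):
    p=read_camera(n); cv2.imwrite(f"pics/{n}15.png",p["img"]); print(n); black(p)
    for t in masks_of("tumbler",p)[:2]:
        b=t["bbox"]
        def f(x):
            a=np.linspace(0,2*np.pi,60); P=np.concatenate([np.c_[x[0]+.028*np.cos(a),x[1]+.028*np.sin(a),0*a+z] for z in (.052,.132)])
            q=proj(p,P); return np.r_[q.min(0),q.max(0)]-b
        r=least_squares(f,[.52,-.11]); print(t["confidence"],np.round(b),np.round(r.x,4),np.round(r.fun,1))
E
```

```text
[ 0.47043039 -0.12529824  0.31886912] 20.55 [0.35315056 0.19205881 0.70184236]
wrist
[312, 10, 38, 84, 1140] [331.   47.7] [330.5  51.9  45.3 106.6] z67 [ 0.6323 -0.1877  0.067 ]
[243, 16, 15, 57, 785] [249.5  44.1] [249.3  43.6  18.4  70.6] z67 [ 0.6243 -0.0924  0.067 ]
[145, 30, 52, 53, 964] [169.3  54.1] [171.2  56.3  56.9  72.3] z67 [ 0.5948 -0.0042  0.067 ]
[221, 104, 63, 63, 481] [252.7 134.1] [251.6 135.2  62.6  63.3] z67 [ 0.5217 -0.1132  0.067 ]
[0, 207, 512, 177, 57697] [221.8 321.2] [176.3 309.  195.2 775.5] z67 [ 0.256  -0.0478  0.067 ]
[334, 207, 178, 71, 6714] [449.5 247.6] [447.8 244.3  71.7 257.2] z67 [ 0.4239 -0.4053  0.067 ]
[153, 213, 33, 18, 354] [172.8 222.8] [168.6 222.1  17.5  51.7] z67 [ 0.3886 -0.0227  0.067 ]
[324, 213, 21, 15, 175] [332.5 219.1] [332.3 221.6  17.7  22.5] z67 [ 0.4281 -0.2404  0.067 ]
0.56 [223. 109. 280. 164.] [ 0.522  -0.1135] [ 0.8 -0.5 -0.8  0.5]
scene
[0, 0, 81, 166, 2201] [37.4 85. ] [ 20.2  88.7  95.  172.9] z67 [-0.1882  0.1156  0.067 ]
[27, 0, 31, 66, 145] [41.7 30.4] [ 35.9  16.4   4.  113.1] z67 [-0.3857  0.3767  0.067 ]
[50, 0, 5
[... 1009 characters left out ...]
2 156.2] [502.3 134.   91.8 142.9] z67 [ 0.6261 -0.4602  0.067 ]
[322, 93, 20, 21, 157] [331.7 102.8] [331.5 102.9  19.4  21. ] z67 [ 0.7046 -0.0751  0.067 ]
[457, 108, 30, 24, 317] [469.8 118.9] [469.2 116.7  19.6  37.5] z67 [ 0.6681 -0.3891  0.067 ]
[368, 113, 29, 42, 373] [381.9 133.2] [382.4 132.9  28.3  44.4] z67 [ 0.6317 -0.1871  0.067 ]
[339, 123, 15, 27, 256] [346.  136.4] [345.8 136.7  14.6  26.6] z67 [ 0.6237 -0.1034  0.067 ]
[287, 135, 29, 30, 240] [301.2 149.3] [301.1 149.   29.7  33.9] z67 [ 0.5962 -0.0014  0.067 ]
[334, 134, 152, 83, 4807] [399.4 180.6] [419.9 176.   75.1 180.3] z67 [ 0.5312 -0.2634  0.067 ]
0.71 [336. 171. 351. 192.] [ 0.5141 -0.083 ] [-11.   -5.3   9.9   5.5]
```

View pics/wrist15.png

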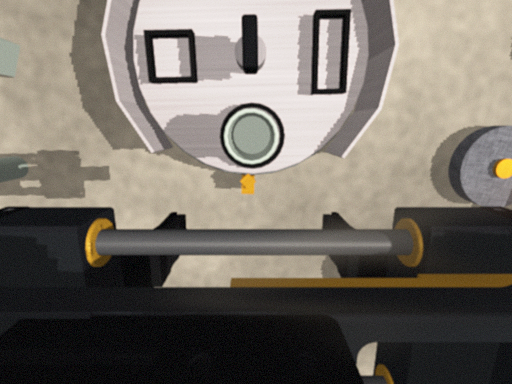

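View pics/scene15.png

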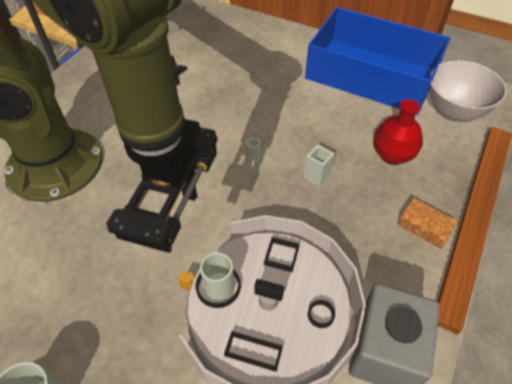

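View pics/top15.png

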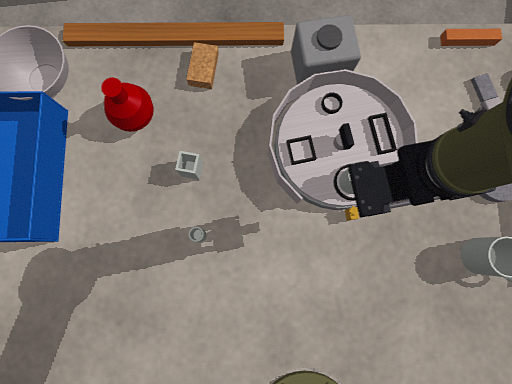

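```bash
python3 -c "
from h import *
print(sign_off())"
```

```text
the job is handed in; nothing more can be done
None
```

I turned the carousel about 34° clockwise by its bar grip, released it, and measured the large nest within about 1° of the pointer line. Only then did I lift the tumbler and lower it into the nest until the wrist force showed floor contact. I opened the gripper, backed the arm clear and handed in at about 20.7 s of the 56 s allowed.

**Last checks:**
- **Wrist view:** the ring is at (0.5217, -0.1132) and the tumbler fits at (0.522, -0.1135), under 1 mm apart. The tumbler looks upright. Bar, nest and pointer line up within about 3°, against a limit of about 11°.
- **Scene view:** it put the tumbler at (0.5266, -0.1106), about 5 mm off the wrist reading. That matches the offset I had already seen between these cameras, and it is inside the 12 mm limit.
- **Top view:** this check failed. The gripper hid the tumbler and the fit was poor, so I discarded it.

**What went wrong along the way:** on the first descent to the bar, the tool drifted about 14 mm sideways. I corrected it before gripping.

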